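Hook the filter frame into the evaporator housing

ROBOT

A 6-joint arm with a two-finger parallel gripper is mounted at the origin on the work surface. World frame = base frame: x ahead of the robot, y to its left, z up, the work surface at z = 0. Lengths are in m, angles in rad, forces in N, time in s.
With the tool pointing down it reaches from about 0.275 to 0.875 m from the base axis. Payload 12.5 kg.
Tool frame: the origin (TCP) lies on the centre line of the jaws, within the pads' length; the fingertips stand r.finger_overhang ahead of it and the grasp point (between the pads) lies 3 mm ahead of it (r.finger_overhang is the distance from the TCP to the fingertips, in m); z points along the fingers, y is the line along which they close (so a half turn about z gives the same grasp; the last joint's range is limited). The gripper opens to 85 mm and grips with 20 to 120 N. Pads are 22 mm wide; open, the fingers measure 114 mm over their backs; the gripper's body (76 mm by 85 mm) begins 54 mm behind the grasp point. The pads swing forward as they close: fully open they stand 13 mm farther back than shut.
Start: joints at [1.252, 0.351, 1.652, -0, 1.139, -0.085], TCP at [0.127, 0.535, 0.253] pointing down, gripper open.
Joint ranges: [-2.75, 2.75], [-0.79, 2.1], [0.01, 2.65], [-1.57, 4.71], [0.07, 3.14], [-2.87, 2.87]. Speed limits (rad/s): [2.22, 2.22, 2.79, 3.14, 3.14, 3.14].

INTERFACE

Orientations are given as a unit quaternion [x, y, z, w].
In Python, from cell import r, optics gives the robot as it stands. The module is installed in compiled form; this text tells all that it offers. Calls block until the motion is done:
- r.move_to(position, orientation): joint-space move of the TCP to a pose.
- r.move_linear(position, rot=None, vel=0.15): straight line of the TCP; rot=None keeps the orientation; vel is the mean speed in m/s.
- r.set_joints(angles): joint-space move.
- r.set_gripper(opening, squeeze=None): opening from 0.0 (shut) to 1.0 (fully open); squeeze is the grip in N (None keeps the last); returns when the fingers have stopped.
- r.sleep(seconds).
- r.inverse_kinematics(position, orientation): joint angles nearest the present ones, or None.
- optics.get_image(name): name is "side" or "top" or "wrist"; returns a dict with "pixels" (480x640x3 uint8, red, green, blue), "depth" (480x640 float32, m along the optical axis (not along the pixel's ray), 0 where there is no reading), "fx", "fy", "cx", "cy" (pixels), "camera_from_world" (4x4, takes a point from world to camera coordinates); the wrist camera has in their place "mount" (4x4, takes a point from camera to tool coordinates, whose origin is the TCP and whose axes are the flange's). Camera axes: x right, y down, z forward; pixel columns grow to the right and rows downward; lengths in m; the calibration is good to about 2 mm. The wrist camera is an equidistant fisheye: a pixel r from the principal point sees the ray r / f radians off the axis. A picture is of the moment at which its call begins: read the wrist's pose just before it.
A pose or a line that the arm cannot do raises r.PlanningError and nothing moves.
- r.hand_in(): hands the job in; it is judged then, once.
Readings, each from a call of its own:
- r.current_t(): time.
- r.current_q(): joint angles.
- r.current_qvel(): joint speeds.
- r.current_effort(): joint torques, N m.
- r.current_tool_pos(): TCP position.
- r.current_ee_rot(): TCP orientation.
- r.current_contact_force(): force on the tool from outside, world axes, zero at the start.
- r.current_torque(): the same for the moment, N m.
- r.current_opening(): opening from 0.0 (shut) to 1.0 (fully open).
- r.current_finger_force(): force on a finger pad.
Only numpy, scipy, OpenCV 4.12 (cv2) and the standard library are available. Lean on these libraries where they do the work, as an engineer would, in place of code of your own. Each camera call takes 0.05 s, during which the arm holds its last target. There are 200 camera calls.

TASK

Pull the filter frame out from under the low parts rack by the flange that sticks out, let it lie flat on the bench quite clear of the rack and let go of it. Then take it up by the cross handle in its middle, hook its thin tongue under the retaining lip of the evaporator housing with the other edge raised, and swing it down by the handle until it lies fully flat in the opening, then let go. Leave the spray can, tape roll and wrench where they are.

Things in the scene. Friction and masses are not known exactly. Their poses are not given: they have to be found in the camera images.
- frame: Loose aluminium filter frame with black mesh, about 0.35 kg, 160 mm (x) by 170 mm (y). Origin: centre of its underside, z up on the handle side. Tongue x -80 to -58 mm; bars 14 mm wide and high around x -58 to +80; between them a rigid mesh, top 6 mm above the underside. Centre of mass near the handle. Starts flat on the bench, tongue and flange out of the rack's front, handle under the deck.
- flange (a point): Point to pinch the upright flange, pads on its +x and -x faces: frame coordinates (-55, 0, 38) mm. The flange is 6 mm thick (x -58 to -52), 100 mm long in y, and stands on the front bar, from 14 to 48 mm above the underside. Axes as the frame's.
- handle (a point): Point to pinch the handle, pads on its +x and -x faces: frame coordinates (12, 0, 33) mm. The handle is a flat rib across the middle of the mesh, 14 mm thick (x 5 to 19), 100 mm long in y, from the mesh up to 46 mm above the underside. Axes as the frame's.
- tongue (a point): Middle of the lower edge at the tip of the tongue: frame coordinates (-80, 0, 0) mm. The tongue is a strip 5 mm thick and 22 mm deep along the whole -x edge, level with the underside.
- free_edge (a point): Middle of the lower edge on the side opposite the tongue: frame coordinates (80, 0, 0) mm.
- rack: Fixed low steel parts rack. Origin on the bench 60 mm in front of the deck's front edge; x points in under the deck, z up. Deck x 60 to 185 mm, 250 mm wide, underside 64, top 76 mm above the bench, on side walls at y +-113 to 125 mm; open in front and behind. Stock on the deck from x 122 mm on reaches 137 mm height. The bench before it is clear.
- housing: Fixed steel evaporator housing with copper bends on its +x face, x -89 to 117 mm, y -102 to 102 mm. Origin on the bench under the middle of its opening, z up. The frame goes in tilted some 10 to 25 degrees, tongue (-x) side low, and lies finally with its axes parallel to the housing's; it cannot go in flat, as only 152 mm are open beside the lip.
- seat (a point): Centre of the opening, 70 mm above the bench; axes as the housing's. Opening 165 mm (x +-82.5) by 178 mm (y +-89). A ledge 16 mm wide all round carries the frame's underside at this height. Walls on +x and both y sides rise 6 mm straight, then flare outward at 45 degrees to 18 mm above the seat. The seated frame's origin lies within 2.5 mm in x and 4 mm in y of this point.
- lip_edge (a point): Middle of the retaining lip's free edge at its underside, 69.5 mm towards -x of the seat point and 13 mm above it; axes as the housing's. The lip is a strip 4 mm thick along the whole -x side, reaching 13 mm in over the opening from the wall at x -82.5 mm; its top is 17 mm above the seat.
- spray_can: Bystander: spray can 66 mm across, 190 mm tall. Origin: centre of its foot.
- tape_roll: Bystander: roll of paper tape, 90 mm across, 24 mm high, lying. Origin: centre of its underside.
- wrench: Bystander: wrench 160 mm long lying on the bench along its x.
Things that resemble listed ones, but are neither listed nor needed, are in the scene too. Of the things shaped like the frame, the aluminium one is meant.

How it is judged:
By the outcome, as a careful person would: the job done as asked, in the order asked, and still so for the second after the job is handed in, with the robot touching nothing.
It also fails if it takes over 56 s, if anything falls off the work surface, if the arm or the gripper's body presses on something with over 40 N, if the wrist force passes 120 N, or if a joint passes its speed limit or range.

## Working session

There is one attempt and no reset: what is moved stays moved. The work goes in short steps, each a Python script; the robot and the scene stay as the last script left them, time stands still between calls to the robot, and variables do not carry over. Pictures are saved under pics/ and viewed, at most 10 in all, crops included, and the job is handed in when it is done.

```bash
mkdir -p pics; ls
python3 - <<'E'
from cell import r, optics
import cv2, numpy as np, pickle
for n in ["top","side"]:
    d=optics.get_image(n); pickle.dump(d,open(n+".pkl","wb"))
    cv2.imwrite(f"pics/{n}1.png",d["pixels"][:,:,::-1])
    print(n,d["fx"],d["fy"],d["cx"],d["cy"]);print(np.round(d["camera_from_world"],3))
print(r.current_t(),r.finger_overhang,r.current_ee_rot())
E
```

```text
pics
top 579.47518007794 579.47518007794 319.1248406016279 233.99384184035412
[[ 2.200e-02 -1.000e+00  4.000e-03 -1.900e-02]
 [-9.930e-01 -2.200e-02 -1.170e-01  5.530e-01]
 [ 1.170e-01 -1.000e-03 -9.930e-01  1.626e+00]
 [ 0.000e+00  0.000e+00  0.000e+00  1.000e+00]]
side 515.5470192669545 515.5470192669545 313.97588354466205 244.05099864535148
[[ 0.971 -0.241 -0.01  -0.551]
 [-0.157 -0.601 -0.783  0.16 ]
 [ 0.182  0.762 -0.621  1.238]
 [ 0.     0.     0.     1.   ]]
0.1 0.022 [ 1.16606688e-01  9.93178028e-01 -5.23111866e-04 -1.03445844e-04]
```

View pics/top1.png

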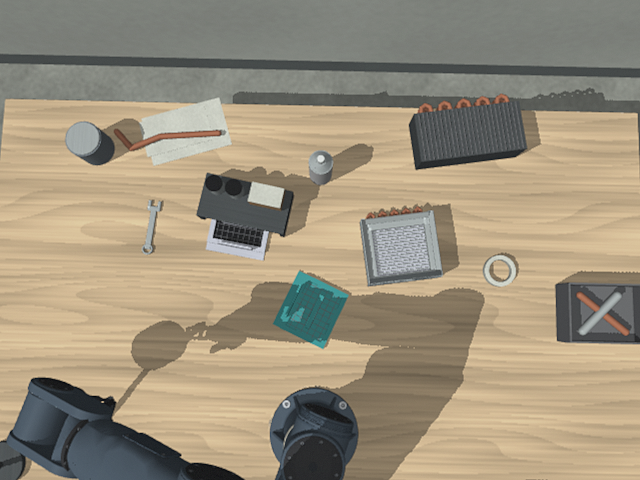

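View pics/side1.png

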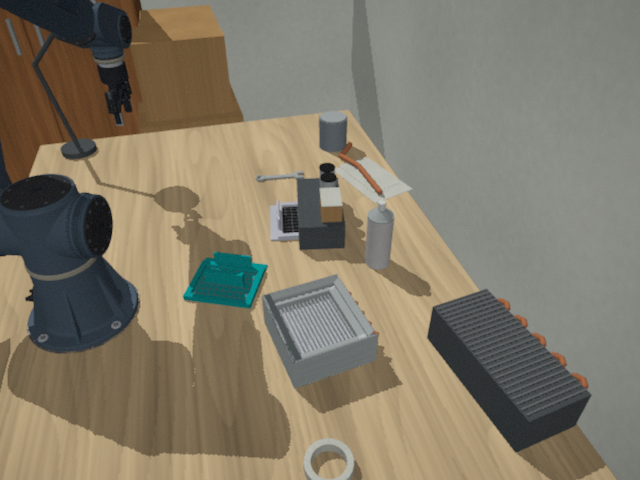

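Top view: the aluminium frame sticks out of the rack at about (237,240), the housing is at (403,245), and the teal lookalike at (312,310). The can (320,167), tape (500,270) and wrench (152,227) are the bystanders. The side view shows the same layout. Next I measure.

```bash
cat > h.py <<'E'
import numpy as np, cv2, pickle
from scipy.spatial.transform import Rotation as R
def cloud(d):
    v,u=np.mgrid[:480,:640]; z=d["depth"]
    P=np.stack([(u-d["cx"])/d["fx"]*z,(v-d["cy"])/d["fy"]*z,z],-1)
    T=np.linalg.inv(d["camera_from_world"]); W=P@T[:3,:3].T+T[:3,3]; W[z==0]=np.nan
    return W
def ray(d,u,v,h):
    T=np.linalg.inv(d["camera_from_world"]); c=T[:3,3]
    k=T[:3,:3]@np.array([(u-d["cx"])/d["fx"],(v-d["cy"])/d["fy"],1]); return c+k*(h-c[2])/k[2]
E
python3 - <<'E'
from h import *
d=pickle.load(open("top.pkl","rb")); W=cloud(d)
img=d["pixels"][:,:,::-1]
a=cv2.resize(img[165:270,190:305],None,fx=5,fy=5,interpolation=cv2.INTER_CUBIC)[:,:575]
b=cv2.resize(img[195:295,350:455],None,fx=5,fy=5,interpolation=cv2.INTER_CUBIC)
h=np.zeros((525,0,3),np.uint8)
cv2.imwrite("pics/a.png",a[:, :]); cv2.imwrite("pics/b.png",b)
bench=W[300:400,60:120,2]; print("bench z",np.nanmedian(bench),np.nanstd(bench))
def rect(win,lo,hi,name):
    y0,y1,x0,x1=win; S=W[y0:y1,x0:x1]; m=(S[...,2]>lo)&(S[...,2]<hi)
    p=S[m]; r=cv2.minAreaRect(p[:,:2].astype(np.float32)*1000); print(name,len(p),r,np.median(p[:,2]))
rect((165,270,190,305),.068,.084,"deck")
rect((165,270,190,305),.125,.15,"stock")
rect((165,270,190,305),.004,.055,"frame vis")
rect((165,270,190,305),.036,.055,"flange")
rect((190,295,350,455),.060,.100,"housing")
rect((190,295,350,455),.081,.100,"rim")
rect((190,295,350,455),.085,.0885,"lip-ish")
E
```

```text
bench z 0.000248832322794712 0.13479701384245282
deck 2552 ((633.0721435546875, 204.63323974609375), (251.3280487060547, 126.24324798583984), 78.81609344482422) 0.07551909278082314
stock 981 ((660.1175537109375, 200.48043823242188), (211.98789978027344, 55.43979263305664), 78.50218200683594) 0.13177784419618233
frame vis 2293 ((603.412841796875, 206.59783935546875), (307.1439514160156, 335.8222351074219), 1.3185913562774658) 0.007255501333456538
flange 121 ((571.3588256835938, 188.26693725585938), (125.16946411132812, 276.08270263671875), 14.924723625183105) 0.04721986573004888
housing 3233 ((520.45947265625, -233.76171875), (194.9432373046875, 206.15994262695312), 8.489794731140137) 0.07425911044651956
rim 1140 ((515.8967895507812, -234.47665405273438), (185.6954345703125, 206.15191650390625), 8.517759323120117) 0.08642681766847682
lip-ish 419 ((515.97607421875, -234.45823669433594), (185.3652801513672, 205.2356414794922), 8.57079029083252) 0.08658126487721929
```

View pics/a.png

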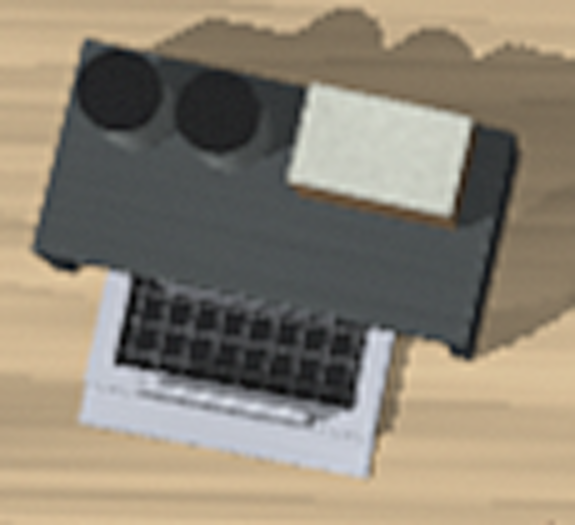

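View pics/b.png

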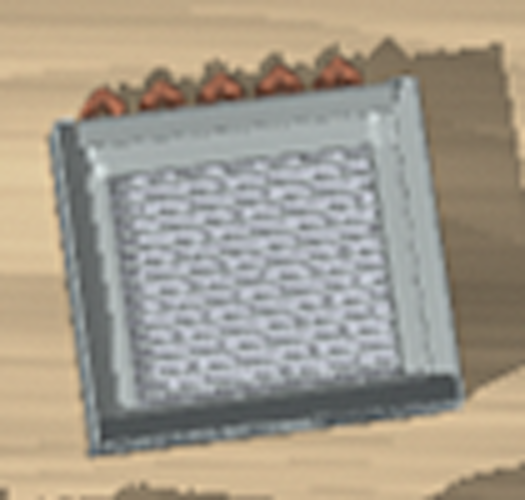

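Run:
```python
from h import *
from cell import r
d=pickle.load(open("top.pkl","rb")); s=pickle.load(open("side.pkl","rb"))
A=lambda x,y:(x/5+190-.4,y/5+165-.4); B=lambda x,y:(x/5+350-.4,y/5+195-.4)
t1=ray(d,*A(80,422),.004);t2=ray(d,*A(370,475),.004)
print("tongue",t1,t2,np.linalg.norm(t1-t2)); e=t1-t2; yaw=np.arctan2(-e[0],e[1]); print("yaw",np.degrees(yaw))
m=(t1+t2)/2; ax=np.array([np.cos(yaw),np.sin(yaw),0]); print("tip",m,"origin",m+.08*ax,"flange",m+.025*ax)
W=cloud(d)
# deck front edge in frame coords
S=W[165:270,190:305].reshape(-1,3); S=S[(S[:,2]>.070)&(S[:,2]<.080)]; print("deck front from tip",np.percentile((S-m)@ax,[.5,2]), )
S=W[165:270,190:305].reshape(-1,3); S=S[(S[:,2]>.042)&(S[:,2]<.052)]; q=(S-m)@ax; k=(q>0)&(q<.05); print("flange x from tip",np.median(q[k]),k.sum())
# housing
for D,n in((d,"top"),(s,"side")):
    P=cloud(D).reshape(-1,3); P=P[(P[:,2]>.082)&(P[:,2]<.092)&(abs(P[:,0]-.51)<.14)&(abs(P[:,1]+.235)<.13)]
    print(n,len(P),cv2.minAreaRect(P[:,:2].astype(np.float32)*1000))
    y=np.radians(8.5);a=np.array([np.cos(y),np.sin(y)]);b=np.array([-a[1],a[0]]);X=(P[:,:2]-[.5112,-.2352])@a;Y=(P[:,:2]-[.5112,-.2352])@b
    print(np.percentile(X,[1,99]),np.percentile(Y,[1,99]))
    L=X[(abs(Y)<.07)&(X<-.03)]; print("lip x range",np.percentile(L,[2,98])*1e3)
for c in((92,452),(458,400),(412,80),(58,125)): print(ray(d,*B(*c),.087))
P=W[230:360,260:360].reshape(-1,3);c=d["pixels"][230:360,260:360].reshape(-1,3).astype(int);k=(c[:,1]-c[:,0]>50);print("teal",np.nanpercentile(P[k],[1,99],axis=0))
```

```text
tongue [0.50550795 0.32204635 0.004     ] [0.47848635 0.15288292 0.004     ] 0.17130801642969473
yaw -9.075566439754335
tip [0.49199715 0.23746463 0.004     ] origin [0.57099564 0.22484568 0.004     ] flange [0.51668418 0.23352121 0.004     ]
deck front from tip [0.07934101 0.08243362]
flange x from tip 0.024859107547090437 65
top 982 ((515.9424438476562, -234.47503662109375), (185.69326782226562, 206.08265686035156), 8.489794731140137)
[-0.08732904  0.09644953] [-0.10239595  0.10234626]
lip x range [-87.36984082 -69.48605446]
side 1304 ((516.2339477539062, -231.0213165283203), (186.7623291015625, 209.02664184570312), 8.547029495239258)
[-0.08726871  0.0970941 ] [-0.10001783  0.10518085]
lip x range [-87.21326941 -68.20617517]
[ 0.40931146 -0.1430993   0.087     ]
[ 0.44224769 -0.34383795  0.087     ]
[ 0.619582   -0.31867469  0.087     ]
[ 0.58983367 -0.12200424  0.087     ]
teal [[ 0.24239225 -0.07888918 -0.00269662]
 [ 0.43635178  0.1088322   0.05148029]]
```

```bash
cat >> h.py <<'E'
def rot(yaw,tilt=0,flip=False):
    F=R.from_euler('z',yaw,degrees=True)*R.from_euler('y',-tilt,degrees=True)
    T=R.from_matrix(np.array([[0,1,0],[1,0,0],[0,0,-1.]]).T)
    if flip: T=T*R.from_euler('z',180,degrees=True)
    return F,F*T
def tool(origin,yaw,tilt,pt,flip=False):
    "TCP pose so that frame point pt (m) of a frame at origin is at the grasp point"
    F,Q=rot(yaw,tilt,flip); p=np.array(origin)+F.apply(pt)
    return p-Q.apply([0,0,.003]), Q.as_quat()
HANDLE=np.array([.012,0,.033]); FLANGE=np.array([-.055,0,.038])
E
python3 - <<'E'
from h import *
from cell import r
O=np.array([.571,.2248,0]); O2=O-.15*np.array([np.cos(.158),-np.sin(.158),0])
for f in(False,True):
    for nm,a in(("fl",(O,-9.07,0,FLANGE)),("fl2",(O2,-9.07,0,FLANGE)),("ha",(O2,-9.07,0,HANDLE)),("tilt",([.5112,-.2345,.14],8.5,18,HANDLE)),("seat",([.5112,-.2345,.07],8.5,0,HANDLE))):
        p,q=tool(*a,flip=f); k=r.inverse_kinematics(p,q); print(f,nm,p.round(3),None if k is None else np.round(k,2))
E
```

```text
False fl [0.517 0.233 0.041] [ 0.34  0.68  1.74 -0.    0.73  0.5 ]
False fl2 [0.369 0.257 0.041] [ 0.51  0.54  2.05 -0.    0.56  0.66]
False ha [0.435 0.247 0.036] [ 0.42  0.61  1.92 -0.    0.62  0.58]
False tilt [ 0.511 -0.234  0.178] [-0.6   0.38  1.86  0.33  0.7  -0.99]
False seat [ 0.523 -0.233  0.106] [-0.5   0.58  1.71 -0.    0.86 -0.65]
True fl [0.517 0.233 0.041] [ 0.34  0.68  1.74 -0.    0.73 -2.64]
True fl2 [0.369 0.257 0.041] [ 0.51  0.54  2.05 -0.    0.56 -2.48]
True ha [0.435 0.247 0.036] [ 0.42  0.61  1.92 -0.    0.62 -2.56]
True tilt [ 0.511 -0.234  0.178] [-0.6   0.38  1.86  0.33  0.7   2.15]
True seat [ 0.523 -0.233  0.106] [-0.5   0.58  1.71 -0.    0.86  2.49]
```

Run:
```python
from h import *
from cell import r,optics
O=np.array([.571,.2248,0]); y=-9.07; O2=O-.15*np.array([np.cos(.158),-np.sin(.158),0])
p,q=tool(O,y,0,FLANGE)
r.set_gripper(.45,40)
r.move_to(p+[0,0,.12],q)
r.move_linear(p,vel=.1); print(r.current_tool_pos()-p,r.current_contact_force())
r.set_gripper(0,60); op=r.current_opening(); print("open",op,r.current_finger_force(),r.current_contact_force(),r.current_t())
if .03<op<.12:
    p2,_=tool(O2,y,0,FLANGE)
    r.move_linear(p2,vel=.08); print(r.current_contact_force(),r.current_opening(),r.current_tool_pos()-p2)
    r.set_gripper(.4); r.move_linear(p2+[0,0,.1],vel=.15)
    ph,_=tool(O2,y,0,HANDLE); r.move_linear(ph+[0,0,.16],vel=.2)
    d=optics.get_image("wrist"); d["pos"]=r.current_tool_pos(); d["rot"]=r.current_ee_rot(); pickle.dump(d,open("w.pkl","wb"))
    cv2.imwrite("pics/w1.png",d["pixels"][:,:,::-1]); print(d["mount"],d["fx"],d["cx"],d["cy"])
    d=optics.get_image("top"); pickle.dump(d,open("top2.pkl","wb"))
print(r.current_t())
```

```text
[0.0003622  0.00014434 0.00060106] [0.31590341 0.45038674 0.35085498]
open 0.05808453300055642 59.79331076145172 [-0.46223725 -1.27139793  5.60643886] 4.1833
[ 3.40293852 -0.30900343  7.32030715] 0.057531724743103876 [0.00031146 0.00040949 0.00046473]
[[ 1.12374293e-04 -9.57554331e-01 -2.88252825e-01  7.45419180e-02]
 [ 9.99999854e-01 -4.47934032e-05  5.38646563e-04  4.48741988e-04]
 [-5.28695174e-04 -2.88252843e-01  9.57554186e-01 -1.21225444e-01]
 [ 0.00000000e+00  0.00000000e+00  0.00000000e+00  1.00000000e+00]] 371.64829954431775 317.73617847677184 238.03876514433006
8.1
```

View pics/w1.png

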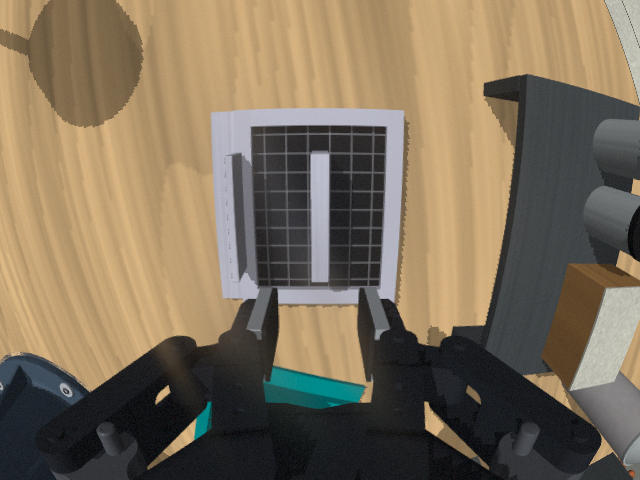

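The wrist view shows the frame lying flat and clear of the rack, with the handle rib from (320,152) to (321,282) and the frame corners near (212,112), (404,111), (398,304) and (221,298). I turn these into positions.

```bash
cat >> h.py <<'E'
def wray(d,u,v,h):
    x,y=u-d["cx"],v-d["cy"]; n=np.hypot(x,y); t=n/d["fx"]
    k=np.array([x/n*np.sin(t),y/n*np.sin(t),np.cos(t)]); M=d["mount"]; Q=R.from_quat(d["rot"])
    k=Q.apply(M[:3,:3]@k); c=np.array(d["pos"])+Q.apply(M[:3,3]); return c+k*(h-c[2])/k[2]
E
python3 - <<'E'
from h import *
d=pickle.load(open("w.pkl","rb")); O2=np.array([.571,.2248,0])-.15*np.array([np.cos(.158),-np.sin(.158),0])
F,_=rot(-9.07)
for u,v,h in((312,152,.046),(328,152,.046),(312,282,.046),(330,282,.046),(213,112,.005),(404,111,.014),(398,304,.014),(222,298,.005)):
    print((F.inv().apply(wray(d,u,v,h)-O2)*1e3).round(1))
t=pickle.load(open("top2.pkl","rb"));P=cloud(t).reshape(-1,3);X=F.inv().apply(P-O2)
k=(X[:,2]>.040)&(X[:,2]<.05)&(abs(X[:,0]-.012)<.03)&(abs(X[:,1])<.07); print(k.sum(),X[k].mean(0))
E
```

```text
[ 6.7 57.4 46. ]
[18.3 57.4 46. ]
[  6.3 -43.6  46. ]
[ 20.6 -43.6  46. ]
[-77.5  91.1   5. ]
[80.7 90.6 14. ]
[ 84.8 -80.5  14. ]
[-80.1 -79.3   5. ]
28 [ 0.01203198 -0.03855332  0.04543287]
```

```bash
cat >> h.py <<'E'
H=np.array([.5112,-.2342,0]); HY=8.5
def tippose(tx,ty,tz,tilt,off=(0,0,0),yaw=HY,H=H):
    F,_=rot(yaw,tilt); Z=R.from_euler('z',HY,degrees=True)
    o=H+Z.apply([tx,ty,tz])+F.apply([.08,0,0]); return tool(o,yaw,tilt,HANDLE+np.array(off))
E
python3 - <<'E'
from h import *
from cell import r,optics
W=cloud(pickle.load(open("top2.pkl","rb")))[140:190,300:340].reshape(-1,3); W=W[W[:,2]>.15]; print("can",W.mean(0))
y=-9.07; O2=np.array([.571,.2248,0])-.15*np.array([np.cos(.158),-np.sin(.158),0])
O3=O2+rot(y)[0].apply([.0007,.006,0])
p,q=tool(O3,y,0,HANDLE)
r.move_linear(p+[0,0,.06],vel=.15); r.move_linear(p,vel=.08); r.set_gripper(0,90)
op=r.current_opening(); print("open",op,r.current_contact_force())
if .1<op<.25:
    r.move_linear(p+[0,0,.03],vel=.06); print(r.current_contact_force(),r.current_opening())
    r.move_linear(p+[0,0,.18],vel=.15)
    r.move_linear(np.array([.41,0,.23]),rot=rot(0,10)[1].as_quat(),vel=.2)
    p,q=tippose(-.060,0,.145,18); r.move_linear(p,rot=q,vel=.2)
    d=optics.get_image("wrist"); d["pos"]=r.current_tool_pos(); d["rot"]=r.current_ee_rot(); pickle.dump(d,open("w2.pkl","wb"))
    cv2.imwrite("pics/w2.png",d["pixels"][:,:,::-1])
    for n in("top","side"):
        d=optics.get_image(n); pickle.dump(d,open(n+"3.pkl","wb"))
print(r.current_opening(),r.current_t(),r.current_q())
E
```

```text
can [ 0.73449047 -0.00569054  0.16260553]
open 0.14999353762517567 [-0.83185338 -0.60374653  6.37801288]
[-0.97349213  0.12301796 -3.5874893 ] 0.14580584825429233
0.15437474849698213 14.95 [-0.58174638  0.35608269  1.80223844  0.3011279   0.76871157 -0.92550541]
```

View pics/w2.png

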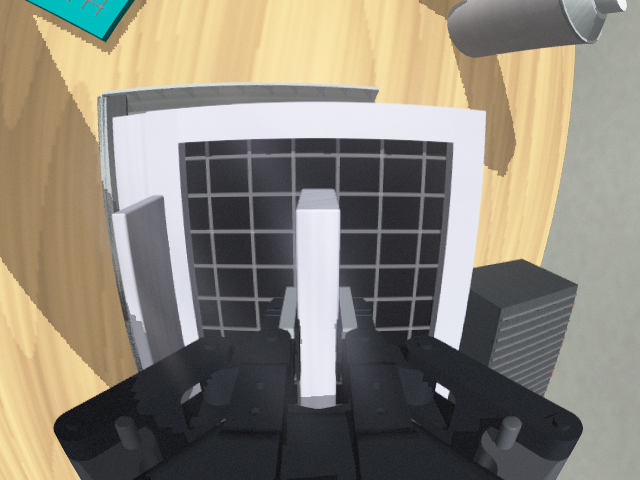

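The held frame's corners show at (485,112) and (113,116), and the housing's +y, -x corner at (103,97). I compute the frame's y in hand and the housing's position from these.

Run:
```python
from h import *
d=pickle.load(open("w2.pkl","rb"))
def wr(d,u,v):
    a=wray(d,u,v,0);b=wray(d,u,v,.05); return a,(b-a)/np.linalg.norm(b-a)
p,q=d["pos"],R.from_quat(d["rot"])
F=q*R.from_matrix(np.array([[0,1,0],[1,0,0],[0,0,-1.]]))  # frame axes in world (T self-inverse)
g=p+q.apply([0,0,.003]); o=g-F.apply(HANDLE)
print("check",F.as_euler('ZYX',degrees=True),o)
for u,v,h in((485,112,.014),(113,116,.005),(120,111,.005),(448,142,.014),(180,142,.014),(298,209,.046),(339,209,.046)):
    a,k=wr(d,u,v); a=F.inv().apply(a-o);k=F.inv().apply(k); print("frame",((a+k*(h-a[2])/k[2])*1e3).round(1))
Z=R.from_euler('z',HY,degrees=True)
for u,v,h in((101,98,.088),(377,89,.088)):
    print("housing",(Z.inv().apply(wray(d,u,v,h)-H)*1e3).round(1))
for n in("top3","side3"):
    t=pickle.load(open(n+".pkl","rb"));X=F.inv().apply(cloud(t).reshape(-1,3)-o)
    k=(X[:,2]>.0)&(X[:,2]<.02)&(abs(X[:,0])<.10)&(abs(X[:,1])<.11); print(n,k.sum(),(np.percentile(X[k],[1,99],axis=0)*1e3).round(1))
    k=(abs(X[:,2]-.012)<.004)&(X[:,0]>.06)&(X[:,0]<.10)&(abs(X[:,1])<.11); print(n,k.sum(),(np.percentile(X[k],[1,50,99],axis=0)*1e3).round(1))
    k=(X[:,2]>.036)&(X[:,2]<.052)&(abs(X[:,0]+.055)<.015)&(abs(X[:,1])<.07); print(" flange",k.sum(),(np.percentile(X[k],[1,50,99],axis=0)*1e3).round(1))
```

```text
check [ 8.53373476e+00 -1.79891914e+01  8.50513395e-03] [ 0.52692936 -0.23107193  0.16984268]
frame [80.6 84.5 14. ]
frame [-78.2  85.4   5. ]
frame [-74.4  87.2   5. ]
frame [64.6 71.1 14. ]
frame [-41.8  71.2  14. ]
frame [ 7.  50.2 46. ]
frame [19.5 50.2 46. ]
housing [-82.  102.2  88. ]
housing [ 99.4 104.5  88. ]
top3 1880 [[-71.9 -88.    0.7]
 [ 78.7  80.8  19.2]]
top3 298 [[ 60.7 -87.9   8.2]
 [ 71.    1.2  12.7]
 [ 79.3  79.   15.9]]Traceback (most recent call last):
  File "<stdin>", line 18, in <module>
    return _quantile_unchecked(
        a, q, axis, out, overwrite_input, method, keepdims, weights)
    return _ureduce(a,
                    func=_quantile_ureduce_func,
    ...<5 lines>...
                    overwrite_input=overwrite_input,
                    method=method)
    r = func(a, **kwargs)
    result = _quantile(arr,
                       quantiles=q,
    ...<2 lines>...
                       out=out,
                       weights=wgt)
    slices_having_nans = np.isnan(arr[-1, ...])
                                  ~~~^^^^^^^^^
IndexError: index -1 is out of bounds for axis 0 with size 0
```

Run:
```python
from h import *
from cell import r,optics
ty=.0015
def go(tx,tz,tilt,vel=.05):
    p,q=tippose(tx,ty,tz,tilt); r.move_linear(p,rot=q,vel=vel)
    f=Z.inv().apply(r.current_contact_force()); print(np.round((tx*1e3,tz*1e3,tilt),1),f.round(1),round(r.current_opening(),3)); return f
Z=R.from_euler('z',HY,degrees=True)
f0=go(-.060,.100,18,.08); ok=True
for tz in(.085,.078,.074,.072):
    f=go(-.060,tz,18,.04)
    if np.linalg.norm(f-f0)>12: ok=False;print("stop");break
if ok:
    for tx in(-.068,-.074,-.078,-.080,-.0815):
        f=go(tx,.072,18,.03)
        if np.linalg.norm(f-f0)>8: print("contact");break
d=optics.get_image("wrist"); d["pos"]=r.current_tool_pos(); d["rot"]=r.current_ee_rot(); pickle.dump(d,open("w3.pkl","wb"))
s=optics.get_image("side"); pickle.dump(s,open("side4.pkl","wb"))
im=cv2.resize(s["pixels"][230:400,230:400,::-1],None,fx=3.4,fy=3.4,interpolation=cv2.INTER_CUBIC); cv2.imwrite("pics/s4.png",im)
print(r.current_t())
```

```text
[-60. 100.  18.] [-0.3  0.2 -1.6] 0.15
[-60.  85.  18.] [ 0.1  0.3 -3.5] 0.146
[-60.  78.  18.] [-0.  -0.  -2.1] 0.15
[-60.  74.  18.] [-0.2  0.3 -1.4] 0.149
[-60.  72.  18.] [-0.1 -0.2 -2.2] 0.151
[-68.  72.  18.] [ 0.2  0.2 -3.5] 0.149
[-74.  72.  18.] [-0.4 -0.1 -3.1] 0.146
[-78.  72.  18.] [ 0.5  0.3 -3.5] 0.146
[-80.  72.  18.] [ 5.8  0.9 -3.4] 0.15
[-81.5  72.   18. ] [12.6  2.9 -3.1] 0.149
contact
18.6667
```

View pics/s4.png

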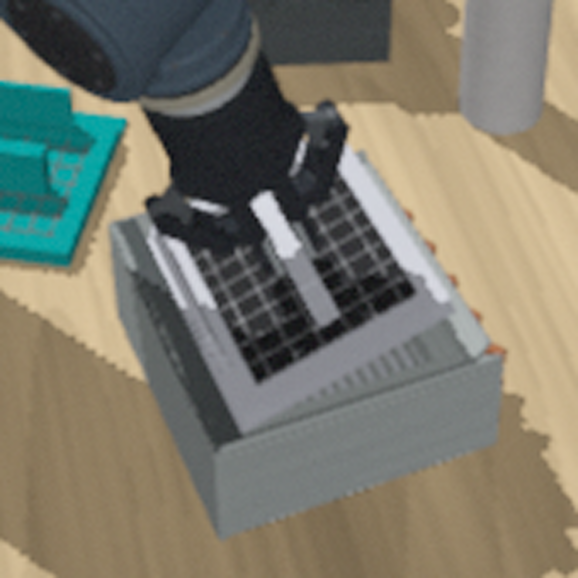

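The tongue is under the lip, with the dark lip strip covering its tip near (190,350), and the free edge is raised. Contact came at tip x ≈ -79, so I back off about 2.5 mm and swing down.

Run:
```python
from h import *
from cell import r,optics
ty=.0015
Z=R.from_euler('z',HY,degrees=True)
def go(tx,tz,tilt,vel=.05):
    p,q=tippose(tx,ty,tz,tilt); r.move_linear(p,rot=q,vel=vel)
    f=Z.inv().apply(r.current_contact_force()); print(np.round((tx*1e3,tz*1e3,tilt),1),f.round(1),Z.inv().apply(r.current_torque()).round(2)); return f
go(-.0767,.072,18,.03)
for t in(15,12,9,7,5,4,3,2,1,0):
    f=go(-.0767,.0712,t,.03)
    if np.linalg.norm(f+[0,0,3])>15: print("stop",t);break
else:
    for tz in(.0702,.0695,.069):
        f=go(-.0767,tz,0,.01)
        if f[2]>8: break
print(r.current_opening(),r.current_t())
d=optics.get_image("wrist"); d["pos"]=r.current_tool_pos(); d["rot"]=r.current_ee_rot(); pickle.dump(d,open("w4.pkl","wb"))
cv2.imwrite("pics/w4.png",d["pixels"][:,:,::-1])
```

```text
[-76.7  72.   18. ] [ 0.4  0.6 -2.2] [-0.    0.29 -0.02]
[-76.7  71.2  15. ] [ 0.3 -0.2 -3.2] [ 0.01  0.22 -0.01]
[-76.7  71.2  12. ] [ 0.1 -1.2 -3.3] [-0.01  0.17 -0.01]
[-76.7  71.2   9. ] [ 0.1  0.4 -2.3] [ 0.02  0.17 -0.04]
[-76.7  71.2   7. ] [-0.8 -0.6 -3.2] [0.01 0.06 0.01]
[-76.7  71.2   5. ] [-0.6  0.5 -2.7] [-0.04  0.02  0.01]
[-76.7  71.2   4. ] [ 0.4  0.8 -3.2] [0.04 0.03 0.01]
[-76.7  71.2   3. ] [ 0.7 -0.5 -2.8] [ 0.02 -0.03  0.05]
[-76.7  71.2   2. ] [ 0.2 -0.3 -4. ] [-0.04 -0.01  0.02]
[-76.7  71.2   1. ] [ 0.5  0.7 -2.1] [-0.02 -0.07  0.03]
[-76.7  71.2   0. ] [ 0.1  0.1 -3.3] [-0.02 -0.02 -0.02]
[-76.7  70.2   0. ] [-0.5  1.6  5.1] [0.34 0.2  0.04]
[-76.7  69.5   0. ] [-3.8  4.4 14.2] [ 0.66  0.68 -0.01]
0.15187247176067498 22.25
```

View pics/w4.png

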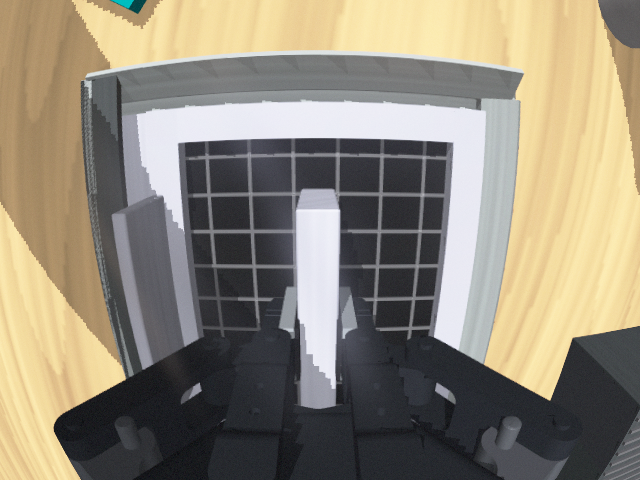

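In the wrist view the frame lies flat: lip over the tongue at left, a small even gap to the +y wall (rows 92–102), the free edge against the +x flare. I release it, retreat and check.

Run:
```python
from h import *
from cell import r,optics
r.set_gripper(.45); p=r.current_tool_pos()
print(r.current_contact_force())
r.move_linear(p+[0,0,.05],vel=.08); r.move_linear(p+[0,0,.14],vel=.15)
r.move_linear(np.array([.40,0,.30]),vel=.25)
Z=R.from_euler('z',HY,degrees=True)
for n in("top","side"):
    d=optics.get_image(n); pickle.dump(d,open(n+"5.pkl","wb")); X=Z.inv().apply(cloud(d).reshape(-1,3)-H)*1e3
    print(n)
    for nm,x0,x1,y0,y1,z0,z1 in(("handle",0,24,-60,60,110,122),("flange",-65,-45,-60,60,108,124),("bar+x",66,80,-70,70,78,92),("bar+y",-40,60,72,84,76,92),("bar-y",-40,60,-84,-72,76,92)):
        k=(X[:,0]>x0)&(X[:,0]<x1)&(X[:,1]>y0)&(X[:,1]<y1)&(X[:,2]>z0)&(X[:,2]<z1)
        print(nm,k.sum(),np.percentile(X[k],[2,50,98],axis=0).round(1).tolist() if k.sum() else "")
    if n=="top": cv2.imwrite("pics/t5.png",cv2.resize(d["pixels"][195:295,350:455,::-1],None,fx=5,fy=5,interpolation=cv2.INTER_CUBIC))
print(r.current_t())
```

```text
[-0.03674219 -0.57612631  0.83692507]
top
handle 180 [[6.5, -49.9, 110.9], [13.1, -4.3, 116.5], [20.4, 45.0, 121.7]]
flange 85 [[-56.4, -50.7, 109.4], [-53.5, -5.3, 117.6], [-50.5, 46.5, 123.4]]
bar+x 230 [[66.5, -66.9, 78.6], [73.1, 1.4, 84.3], [79.7, 67.4, 90.0]]
bar+y 133 [[-38.3, 72.4, 76.6], [9.7, 77.6, 83.7], [58.3, 82.9, 91.3]]
bar-y 148 [[-37.9, -83.6, 77.1], [9.2, -78.1, 84.2], [57.7, -72.5, 90.7]]
side
handle 251 [[7.0, -51.2, 110.8], [13.4, -3.7, 114.6], [21.0, 47.7, 117.2]]
flange 143 [[-55.9, -49.9, 108.9], [-53.6, -7.1, 116.1], [-49.8, 47.6, 119.5]]
bar+x 293 [[67.4, -66.5, 78.6], [73.0, -2.6, 82.6], [79.7, 68.2, 85.7]]
bar+y 172 [[-37.9, 72.1, 76.8], [1.7, 77.1, 82.3], [57.6, 83.8, 85.3]]
bar-y 247 [[-37.8, -83.9, 76.6], [7.7, -78.7, 82.6], [56.6, -72.3, 85.9]]
25.5167
```

View pics/t5.png

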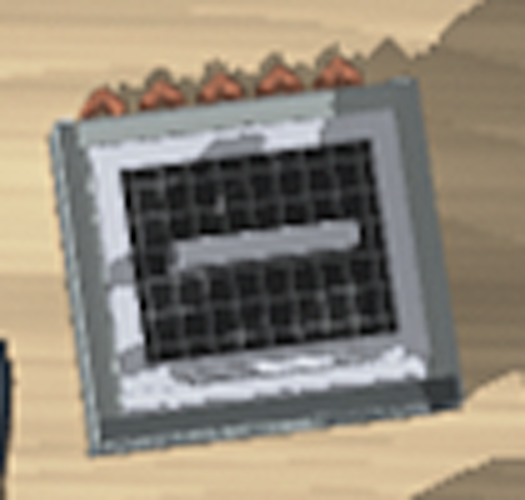

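The seated frame is level: all three visible bars are at about 84 mm and the handle top is at about 116 mm, as they must be. It sits inside the opening with the tongue under the lip, and the arm is clear.

```bash
python3 -c "
from cell import r
print(r.hand_in())"
```

```text
the job is handed in; nothing more can be done
None
```

The frame was pulled out from under the rack, laid flat and released. It was then picked up by its handle, hooked under the lip, swung down flat into the housing opening and let go. The job was handed in at about 25.5 s of the 56 s allowed; the hand-in returned no verdict.

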